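# Clamp the kiln-probe guide block and hold the probe centred in its bore

## Task

The fired-clay guide block lies loose in its check nest: first swing the toggle clamp handle from laid back up to upright, over centre, so that the clamp stays shut with its foot on the block. Then lift the steel probe out of its stand and lower it upright into the hole in the block until its tip is about halfway down the hole, never letting the probe touch the block. Finish still gripping the probe there, centred in the hole and still, with the clamp shut; leave the jar, the wooden rib and the test tile where they are.

Things in the scene. Friction and masses are not known exactly. Their poses are not given: they have to be found in the camera images.
- check_nest: Fixed aluminium plate 78 x 210 x 12 mm (x, y, z) with low steel rails round the block; on its -y half two dark steel cheeks (90 mm high, 40 mm wide over both in x) carry a toggle clamp. Origin: centre of the plate's underside, on the bench. Stands left or right in the work area, its y axis roughly along world y, turned up to 0.25 rad; the block is on its +y half.
- clamp (a joint): Clamp lever hinge about check_nest x, rad. 0 = open, at its stop: handle laid back toward check_nest -y, its end about 120 mm above the bench. 1.1 = shut: handle straight up, its end 181 mm above the bench, foot on the block. An over-centre spring drives it open below 0.65 and shut above (0.2 to 0.3 N m at either end); it stays shut by itself. Starts at 0; about 4 N at the grip moves it.
- clamp_pivot (a point): Hinge axis of the clamp, in the middle between the cheeks: 50 mm toward -y and 75 mm above check_nest's origin. Fixed to the nest.
- clamp_grip (a point): Point on the axis of the round black rubber handle sleeve (22 mm diameter, 64 mm long), 85 mm from the pivot, 21 mm short of the handle's end. At joint value q, with a = 1.1 - q, it lies 85 mm x sin(a) toward check_nest -y and 85 mm x cos(a) above the pivot. Can be pinched from above across check_nest's x and led round the arc, turning between the fingers.
- guide_block: Loose buff fired-clay block 50 x 100 x 50 mm (x, y, z), 0.3 to 0.45 kg, standing in the nest with its axes parallel to the nest's; origin at the centre of its underside, which is on the plate (12 mm above the bench, 40 mm toward +y of check_nest's origin). A vertical round hole of 26 mm diameter goes right through it, 20 mm from its centre toward +y.
- bore_mouth (a point): Centre of the hole's upper mouth, level with the block's top (62 mm above the bench). z points up out of the hole; the hole is 50 mm deep, so halfway is 25 mm below this point.
- probe_stand: Fixed small aluminium stand, two square 70 mm plates on four thin posts, 88 mm high; origin at the centre of its underside. The probe hangs in the 14 mm hole in the middle of the top plate. It stands on the side of the work area that the nest does not take.
- probe: Loose steel probe, 90 g, upright in the stand: rod 10 mm diameter, 80 mm long; above it a dark collar (28 mm diameter, 6 mm high) that rests on the stand; above that a square plastic grip 22 x 22 x 42 mm high (sides parallel to the probe's x and y) with a 4 mm stud on top; 132 mm in all. Origin: centre of the rod's tip, z up the rod. Turned at random about z.
- probe_tip (a point): Centre of the probe rod's lower end (8 mm above the bench while in the stand). The tip must rise 80 mm to clear the stand.
- probe_grip (a point): Centre of the square grip, 109 mm above the tip (117 mm above the bench while in the stand): the place to take it, from above.
- oxide_jar_1: Bystander: blue jar with white cap, 60 mm diameter, 82 mm high, behind the work. Origin: centre of its underside.
- wood_rib: Bystander: flat wooden rib 48 x 104 x 8 mm lying near the bench's front edge. Origin: centre of its underside.
- test_tile_0: Bystander: glazed test tile on a round foot, 73 x 57 x 82 mm, behind the work. Origin: centre of its underside.

How it is judged:
On the way, in this order (a step that is already met when the one before it is completed fails the run):
1. the clamp is shut on the block (value of joint clamp between 1.04 and 1.16 rad and z of guide_block in the frame of check_nest below 0.0145 m and angle between guide_block's own z axis and vertical below 0.03 rad), for 0.2 s.
2. the probe is lifted clear of its stand, the clamp still shut (value of joint clamp between 1.04 and 1.16 rad and z of probe_tip in the frame of probe_stand above 0.088 m and contact force between the fingers and probe above 1 N), for 0.1 s.
3. the probe's tip is about halfway down the hole, centred and upright, the clamp shut (value of joint clamp between 1.04 and 1.16 rad and z of probe_tip in the frame of bore_mouth between -0.038 and -0.012 m and horizontal distance between probe_tip and bore_mouth below 0.005 m and angle between the z axis of probe and the z axis of guide_block, either way round below 0.12 rad), for 0.2 s.
At the end, for the whole second after the job is handed in: Probe gripped, below 10 mm/s, touching neither block, nest nor stand; tip 12 to 38 mm below the hole's mouth, within 5 mm of its axis, rod within 0.12 rad of it; clamp shut (joint within 0.06 of 1.1), block flat in the nest (all of step 3 and z of guide_block in the frame of check_nest below 0.0145 m and angle between guide_block's own z axis and vertical below 0.03 rad and contact force between the fingers and probe above 1 N and contact force between probe and guide_block below 0.2 N and contact force between probe and check_nest below 0.2 N and contact force between probe and probe_stand below 0.2 N and linear speed of probe below 0.01 m/s); the arm keeps its last pose, push and grip.
It fails at once if the probe touches the guide block (contact force between probe and guide_block above 0.3 N).
It fails at once if a bystander is disturbed (moved more than 20 mm) (distance of any of oxide_jar_1, wood_rib, test_tile_0 from where it was at the start of the episode above 0.02 m).
It also fails if it takes over 62 s, if anything falls off the work surface, if the arm or the gripper's body presses on something with over 40 N, if the wrist force passes 120 N, or if a joint passes its speed limit or range.

## Robot

A 6-joint arm with a two-finger parallel gripper is mounted at the origin on a cart in front of the work surface, level with it; the furniture and walls round the work are solid. World frame = base frame: x ahead of the robot, y to its left, z up, the work surface at z = 0. Lengths are in m, angles in rad, forces in N, time in s.
With the tool pointing down it reaches from about 0.375 to 0.9 m from the base axis. Payload 3.1 kg.
Tool frame: the origin (TCP) lies midway between the tips of the shut fingers; the grasp point (between the pads) lies 19 mm behind it (manip.tcp_to_grasp is the distance from the TCP to the grasp point, in m); z points along the fingers, y is the line along which they close (so a half turn about z gives the same grasp; the last joint's range is limited). The gripper opens to 85 mm and grips with 20 to 120 N. Pads are 22 mm wide; open, the fingers measure 114 mm over their backs; the gripper's body (76 mm by 85 mm) begins 54 mm behind the grasp point. The pads swing forward as they close: fully open they stand 13 mm farther back than shut.
Start: joints at [0.94, 0.527, 1.433, -0, 1.181, -0.178], TCP at [0.273, 0.562, 0.231] pointing down, gripper open.
Joint ranges: [-3.08, 3.08], [-0.75, 2.2], [0.22, 2.44], [-1.43, 4.57], [0, 2.65], [-2.85, 2.85]. Speed limits (rad/s): [2.79, 2.79, 3.14, 3.14, 3.14, 3.14].

## Interface

Orientations are given as a unit quaternion [x, y, z, w].
In Python, from station import manip gives the robot as it stands. The module is installed in compiled form; this text tells all that it offers.
- The arm moves only by the shell command python3 -m crank 'ROWS' [OPENING] [FORCE]. ROWS is JSON, a list of rows, each a list of 2 entries, a list of its own where there are three numbers: the shift along the tool's x, y, z in cm, then the turn about the tool's z in degrees. In form: [[[x, y, z], spin], ...]. A call has 1 to 10 rows; each row is the pose to reach, as a shift and turn from the pose commanded when the call began, along the tool's axes at that moment; what a row does not reach only later rows make up. A row lasts 1/10 s, in which the tool goes at most 50 mm and 8.59 degrees, less where a joint would pass 70% of its speed; a pose out of reach is approached as far as the arm can. A call with a gripper value outside its range is refused whole. OPENING is the finger opening in cm, from 0 to 8.54, set as the call begins (- or left out, the last holds). The fingers move at their own pace and stop on an object; FORCE is the grip in N (left out, the last holds). Time passes only in rows, so rows that repeat a pose let the fingers close. It gives the time, the measured TCP pose, the force and the opening at its end, in the units of the state.
- manip.sense(): the state, without advancing time (a new reading comes with each control period).
- manip.snapshot(name): name is "scene" or "top" or "wrist"; returns the picture (400x640x3 uint8, red, green, blue); there is no depth.
- manip.camera_params(name): a dict with "fx", "fy", "cx", "cy" (pixels), "pose" (4x4, takes a point from camera to world coordinates). Camera axes: x right, y up, looking along -z (the intrinsics and any distortion apply to the point x, -y, -z); pixel columns grow to the right and rows downward; lengths in m; the calibration is good to about 2 mm. A picture is of the moment at which its call begins: read the wrist's pose just before it. camera_params takes no time and is no camera call; for the wrist camera it gives the pose at the moment of the call.
- manip.sign_off(): hands the job in, once; it reports no verdict.
The state is a dict: "t": time; "q": joint angles; "qd": joint speeds; "tau": joint torques, N m; "tcp_pos": TCP position; "tool_rot": TCP orientation; "force": force on the tool from outside, world axes, zero at the start; "ft_torque": the same for the moment, N m; "finger_gap": opening from 0.0 (shut) to 1.0 (fully open).
Only numpy, scipy, OpenCV 4.12 (cv2) and the standard library are available. Lean on these libraries where they do the work, as an engineer would, in place of code of your own. Each camera call takes 0.05 s, during which the arm holds its last target. There are 200 camera calls.

## Working session

There is one attempt and no reset: what is moved stays moved. The work goes in short steps, Python scripts to look and compute and a shell command to move; the robot and the scene stay as the last step left them, time stands still between calls to the robot, and variables do not carry over. Pictures are saved under pics/ and viewed, on a budget of 10 in all, crops included, one or two more only if the job needs it, and the job is handed in when it is done.

```bash
mkdir -p pics; python3 - <<'E'
from station import manip
import cv2,numpy as np
s=manip.sense(); print(s['t'],s['tcp_pos'],s['tool_rot'],manip.tcp_to_grasp,s['finger_gap'])
for n in('top','scene'):
    p=manip.camera_params(n); print(n,{k:(np.round(v,4).tolist() if k=='pose' else v) for k,v in p.items()})
    cv2.imwrite(f'pics/{n}0.png',manip.snapshot(n)[:,:,::-1])
E
```

```text
0.0 [0.27298554 0.56144709 0.23033389] [ 2.24470447e-01  9.74480308e-01 -9.85612460e-04 -4.19799881e-04] 0.0187 0.9965723245221301
top {'fx': 469.37288795728296, 'fy': 469.37288795728296, 'cx': 317.24027349080757, 'cy': 193.7953795080292, 'pose': [[-0.0253, 0.9891, -0.1451, 0.3889], [-0.9996, -0.027, -0.01, -0.132], [-0.0138, 0.1448, 0.9894, 1.1664], [0.0, 0.0, 0.0, 1.0]]}
scene {'fx': 364.31267957229943, 'fy': 364.31267957229943, 'cx': 317.90734437646097, 'cy': 192.87098511700944, 'pose': [[-0.637, 0.4495, -0.6263, 0.0354], [-0.7709, -0.3709, 0.5178, 0.3107], [0.0005, 0.8126, 0.5828, 0.5966], [0.0, 0.0, 0.0, 1.0]]}
```

View pics/top0.png

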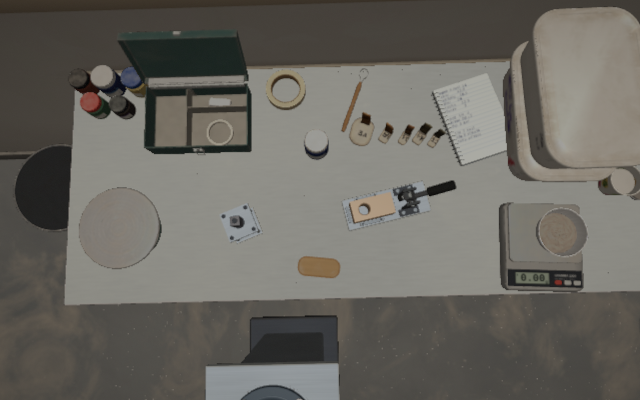

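View pics/scene0.png

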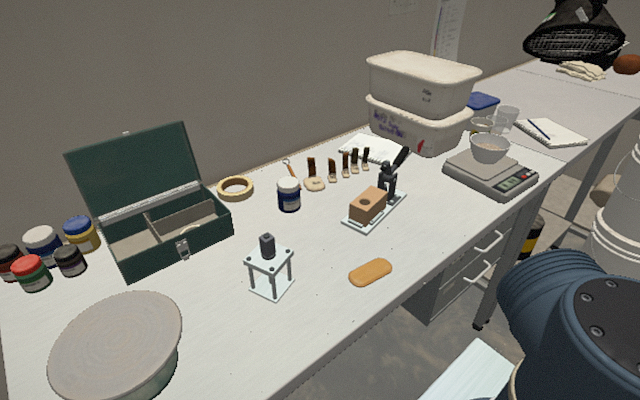

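The top view shows the nest on the right (plate about (343..430, 183..229)), with the handle end at (455,186) and the hole at about (364,210). The stand is on the left, with the probe at about (236,221). The jar is at (316,143) and the rib at (319,267). I'll enlarge both regions to measure them.

```bash
cat > h.py <<'E'
import numpy as np,cv2
from station import manip
def ray(p,uv,z):
    P=np.array(p['pose']); d=P[:3,:3]@np.array([(uv[0]-p['cx'])/p['fx'],-(uv[1]-p['cy'])/p['fy'],-1.])
    o=P[:3,3]; return o+d*(z-o[2])/d[2]
def proj(p,X):
    P=np.array(p['pose']); c=P[:3,:3].T@(np.asarray(X,float)-P[:3,3])
    return np.array([p['cx']+p['fx']*c[0]/-c[2],p['cy']+p['fy']*c[1]/c[2]])
E
python3 - <<'E'
import cv2,numpy as np
im=cv2.imread('pics/top0.png')
a=cv2.resize(im[170:240,335:465],None,fx=6,fy=6,interpolation=cv2.INTER_CUBIC)[:, :780]
b=cv2.resize(im[196:226+20,212:268],None,fx=6,fy=6,interpolation=cv2.INTER_CUBIC)
# stack within 800x600: a 780x420 ; reduce b to 180 high
b=cv2.resize(b,None,fx=.6,fy=.6)
o=np.zeros((600,780,3),np.uint8); o[:420]=a; o[420:600,:b.shape[1]]=b[:180]
print(b.shape); cv2.imwrite('pics/c1.png',o)
E
```

```text
(180, 202, 3)
```

View pics/c1.png

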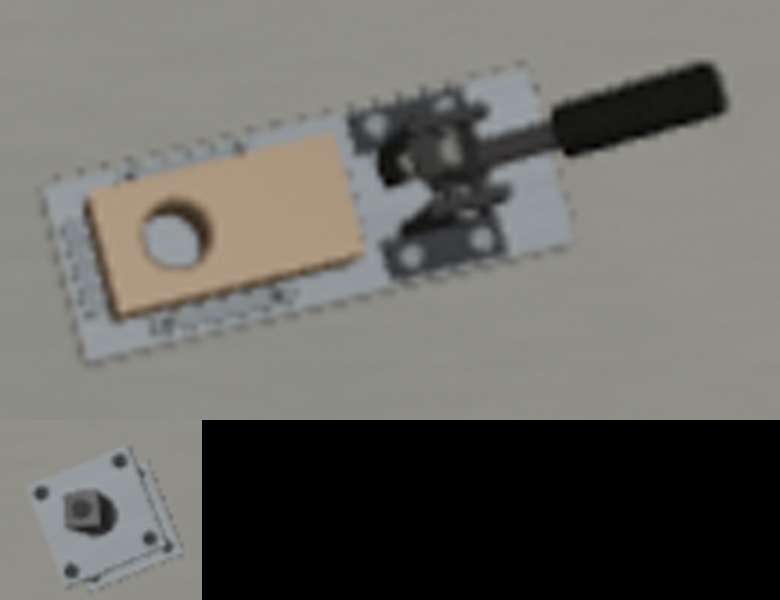

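```bash
python3 - <<'E'
from h import *
p=manip.camera_params('top')
A=lambda u,v,z: ray(p,((u+.5)/6-.5+335,(v+.5)/6-.5+170),z)
B=lambda u,v,z: ray(p,((u+.5)/3.6-.5+212,(v-420+.5)/3.6-.5+196),z)
pc=np.array([A(42,185,.012),A(525,65,.012),A(575,245,.012),A(88,362,.012)]); c=pc.mean(0)
d=(pc[0]+pc[3]-pc[1]-pc[2])[:2]; yaw=np.arctan2(-d[0],d[1]); print('nest',c,'yaw',yaw,np.linalg.norm(d)/2,np.linalg.norm(pc[0]-pc[3]))
bc=np.array([A(88,197,.062),A(338,135,.062),A(362,255,.062),A(118,315,.062)])
d=(bc[0]+bc[3]-bc[1]-bc[2])[:2]; print('block',bc.mean(0),np.arctan2(-d[0],d[1]),np.linalg.norm(d)/2)
R=lambda x,y:np.array([np.cos(yaw)*x-np.sin(yaw)*y,np.sin(yaw)*x+np.cos(yaw)*y])
hole=A(177,233,.062);print('hole',hole,'pred from nest',c[:2]+R(0,.06),'from block',bc.mean(0)[:2]+R(0,.02))
print('pivot',c[:2]+R(0,-.05),'grip0',c[:2]+R(0,-.05-.085*np.sin(1.1)),'meas',A(637,110,.12))
st=np.array([B(120,461,.088),B(41,493,.088),B(71,572,.088),B(150,538,.088)]);print('stand',st.mean(0),'stud',B(82,508,.140))
# handle end meas
print('handleend',A(720,86,.12),'pred',c[:2]+R(0,-.05-.106*np.sin(1.1)))
E
```

```text
nest [ 0.52503931 -0.28923653  0.012     ] yaw 0.21369544844554597 0.206325257977832 0.07534816674929078
block [ 0.51541765 -0.25026431  0.062     ] 0.21621478427870544 0.10051615263503591
hole [ 0.51288445 -0.23063837  0.062     ] pred from nest [ 0.51231494 -0.2306013 ] from block [ 0.5111762  -0.23071923]
pivot [ 0.53564294 -0.33809922] grip0 [ 0.55170801 -0.41212877] meas [ 0.54810251 -0.39944397  0.12      ]
stand [0.48563916 0.0629885  0.088     ] stud [0.4859922  0.06183432 0.14      ]
handleend [ 0.55635441 -0.43103533  0.12      ] pred [ 0.55567703 -0.43041842]
```

```bash
cat >> h.py <<'E'
from scipy.spatial.transform import Rotation as Ro
def to(X,ang=None):
    "grasp-point target X, tool-y world angle -> row in tool axes (cm), spin deg, from measured pose"
    s=manip.sense(); R=Ro.from_quat(s['tool_rot']).as_matrix()
    g=s['tcp_pos']-manip.tcp_to_grasp*np.array([0,0,-1.]); d=R.T@(np.array(X)-g)*100
    y=np.arctan2(R[1,1],R[0,1]); sp=0 if ang is None else np.degrees((y-ang+np.pi)%(2*np.pi)-np.pi)
    print('t',round(s['t'],2),'g',g.round(4),'yaw',y.round(4),'tilt',np.degrees(np.arccos(-R[2,2])).round(2),'row',d.round(2),'spin',np.round(sp,1),'F',np.round(s['force'],1),'gap',round(s['finger_gap'],3))
E
python3 -c "
from h import *
to([.552,-.412,.25],.2137)"
```

```text
t 0.1 g [0.273  0.5615 0.2491] yaw 1.118 tilt 0.11 row [-6.767e+01 -7.533e+01  4.000e-02] spin 51.8 F [-0.3 -0.6  0.1] gap 0.998
```

```bash
python3 -m crank '[[[-67.7,-75.3,0],51.8],[[-67.7,-75.3,0],51.8],[[-67.7,-75.3,0],51.8],[[-67.7,-75.3,0],51.8],[[-67.7,-75.3,0],51.8],[[-67.7,-75.3,0],51.8],[[-67.7,-75.3,0],51.8],[[-67.7,-75.3,0],51.8],[[-67.7,-75.3,0],51.8],[[-67.7,-75.3,0],51.8]]' 8.54 20
python3 -c "
from h import *
to([.552,-.412,.25],.2137)"
```

```text
t: 1.1
tcp_pos: [0.4113, 0.0795, 0.2313]
tool_rot: [0.628, 0.779, 0.0, -0.0]
force: [1.2, -0.0, -0.3]
finger_gap: 0.999
t 1.1 g [0.4113 0.0795 0.25  ] yaw 0.2139 tilt 0.01 row [-5.101e+01  3.320e+00 -1.000e-02] spin 0.0 F [ 1.2 -0.  -0.3] gap 0.999
```

```bash
python3 -m crank '[[[-51,3.3,0],0],[[-51,3.3,0],0],[[-51,3.3,0],0],[[-51,3.3,0],0],[[-51,3.3,0],0],[[-51,3.3,0],0],[[-51,3.3,0],0],[[-51,3.3,0],0],[[-51,3.3,0],0],[[-51,3.3,0],0]]'
python3 - <<'E'
from h import *
to([.552,-.412,.25],.2137)
p=manip.camera_params('wrist');im=manip.snapshot('wrist')[:,:,::-1].copy()
cv2.imwrite('pics/w0.png',im)
print(p['fx'],p['cx'],p['cy'],np.round(p['pose'],3).tolist())
for n,X in dict(grip=[.5517,-.4121,.1136],pivot=[.5356,-.3381,.075],hole=[.5125,-.2306,.062],end=[.5557,-.4304,.123]).items(): print(n,proj(p,X))
E
```

```text
t: 2.1
tcp_pos: [0.5487, -0.4011, 0.2307]
tool_rot: [0.628, 0.778, 0.0, -0.001]
force: [1.5, -0.0, 0.2]
finger_gap: 1.003
t 2.1 g [ 0.5487 -0.4011  0.2494] yaw 0.2135 tilt 0.07 row [-1.13  0.09 -0.06] spin -0.0 F [ 1.5 -0.   0.2] gap 1.003
307.1037237488564 320.63134911743026 196.46653406402254 [[0.977, -0.2, -0.067, 0.532], [0.211, 0.927, 0.311, -0.321], [0.0, -0.318, 0.948, 0.374], [0.0, 0.0, 0.0, 1.0]]
grip [320.46956299 203.03077472]
pivot [320.36428269 113.37620986]
hole [320.49764218 -18.69396392]
end [320.51745017 226.40458082]
```

View pics/w0.png

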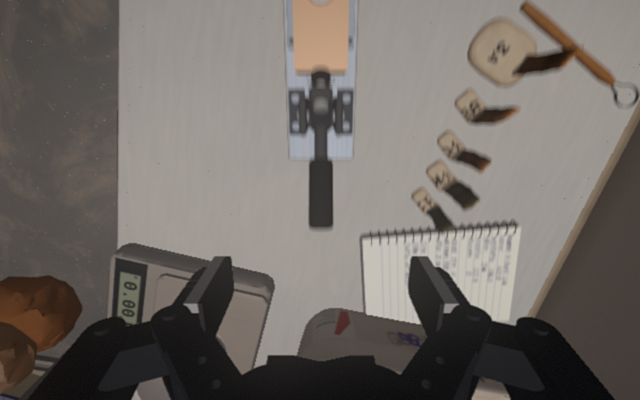

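The prediction fits: the sleeve end appears at (320,227), the pivot at (320,113), and nothing lies beside the handle. Descending to pinch it.

```bash
python3 -m crank '[[[-1.1,0.1,0],0],[[-1.1,0.1,5],0],[[-1.1,0.1,9],0],[[-1.1,0.1,12],0],[[-1.1,0.1,13.6],0],[[-1.1,0.1,13.6],0],[[-1.1,0.1,13.6],0]]'
python3 -m crank '[[[0,0,0],0],[[0,0,0],0],[[0,0,0],0],[[0,0,0],0],[[0,0,0],0],[[0,0,0],0],[[0,0,0],0]]' 1.5 25
python3 - <<'E'
from h import *
to([.5517,-.4121,.1136],.2137)
for q in np.arange(0,1.16,.11):
    a=1.1-q;print(round(q,2),round(8.5*(np.sin(1.1)-np.sin(a)),2),round(-8.5*(np.cos(a)-np.cos(1.1)),2))
E
```

```text
t: 2.85
tcp_pos: [0.5528, -0.4099, 0.0964]
tool_rot: [0.627, 0.779, -0.0, 0.001]
force: [0.3, -0.8, 0.3]
finger_gap: 0.996
t: 3.55
tcp_pos: [0.5506, -0.4105, 0.0963]
tool_rot: [0.627, 0.779, -0.001, -0.001]
force: [-4.6, -0.7, 5.1]
finger_gap: 0.244
t 3.55 g [ 0.5506 -0.4105  0.115 ] yaw 0.2144 tilt 0.16 row [-0.18  0.07  0.13] spin 0.0 F [-4.6 -0.7  5.1] gap 0.244
0.0 0.0 -0.0
0.11 0.47 -0.81
0.22 1.02 -1.56
0.33 1.66 -2.25
0.44 2.36 -2.86
0.55 3.13 -3.39
0.66 3.95 -3.83
0.77 4.82 -4.19
0.88 5.72 -4.44
0.99 6.64 -4.59
1.1 7.58 -4.64
```

```bash
python3 -m crank '[[[0.2,0,-0.4],0],[[0.5,0,-0.8],0],[[0.75,0,-1.2],0],[[1.0,0,-1.55],0],[[1.35,0,-1.9],0],[[1.65,0,-2.25],0],[[2.0,0,-2.55],0],[[2.35,0,-2.85],0],[[2.75,0,-3.1],0],[[3.1,0,-3.4],0]]'
python3 -c "
from h import *
to([.5356,-.3381,.160],.2137)"
```

```text
t: 4.55
tcp_pos: [0.5439, -0.3795, 0.128]
tool_rot: [0.628, 0.779, -0.001, -0.002]
force: [-4.3, -2.8, -6.0]
finger_gap: 0.251
t 4.55 g [ 0.5439 -0.3795  0.1467] yaw 0.2139 tilt 0.2 row [ 4.22  0.07 -1.32] spin 0.0 F [-4.3 -2.8 -6. ] gap 0.251
```

```bash
python3 -m crank '[[[0.45,0,-0.25],0],[[0.9,0,-0.45],0],[[1.3,0,-0.65],0],[[1.7,0,-0.8],0],[[2.15,0,-0.95],0],[[2.6,0,-1.05],0],[[3.1,0,-1.15],0],[[3.6,0,-1.2],0],[[4.1,0,-1.25],0],[[4.6,0,-1.25],0]]'
python3 -c "
from h import *
to([.5356,-.3381,.160],.2137)"
```

```text
t: 5.55
tcp_pos: [0.534, -0.3344, 0.1413]
tool_rot: [0.627, 0.779, -0.001, -0.001]
force: [-6.6, -3.8, -2.6]
finger_gap: 0.242
t 5.55 g [ 0.534  -0.3344  0.16  ] yaw 0.2141 tilt 0.2 row [-0.4   0.07 -0.  ] spin 0.0 F [-6.6 -3.8 -2.6] gap 0.242
```

```bash
python3 -m crank '[[[0,0,0],0],[[0,0,0],0],[[0,0,0],0],[[0,0,0],0],[[0,0,0],0],[[0,0,0],0]]' 8.54 20
python3 -m crank '[[[0,0,-2],0],[[0,0,-6],0],[[0,0,-11],0],[[0,0,-11],0],[[-4,0,-11],0],[[-7,0,-11],0],[[-7,0,-11],0]]'
python3 - <<'E'
from h import *
to([.5,.06,.28])
p=manip.camera_params('wrist');cv2.imwrite('pics/w1.png',manip.snapshot('wrist')[:,:,::-1])
for n,X in dict(handleend=[.5356,-.3381,.181],hole=[.5125,-.2306,.062]).items(): print(n,proj(p,X))
E
```

```text
t: 6.15
tcp_pos: [0.536, -0.3346, 0.1419]
tool_rot: [0.628, 0.779, 0.0, 0.0]
force: [0.4, 0.7, 0.7]
finger_gap: 0.998
t: 6.85
tcp_pos: [0.551, -0.4072, 0.2515]
tool_rot: [0.629, 0.778, -0.001, 0.002]
force: [-1.7, 0.5, 0.2]
finger_gap: 1.0
t 6.85 g [ 0.551  -0.4072  0.2702] yaw 0.211 tilt 0.21 row [46.74  4.8  -1.14] spin 0 F [-1.7  0.5  0.2] gap 1.0
handleend [318.43969401 110.8691237 ]
hole [318.67779965 -20.40871078]
```

View pics/w1.png

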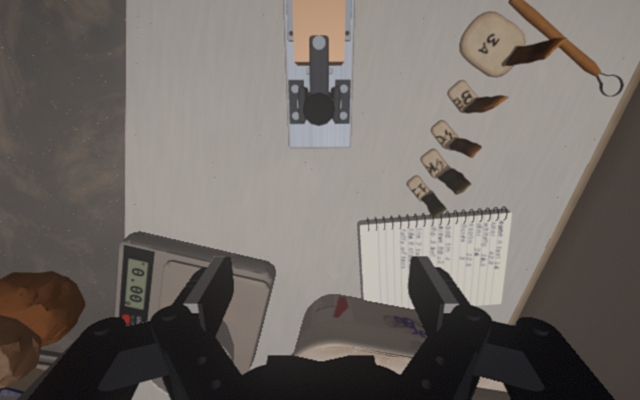

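The clamp is shut: the handle is upright at (319,108) with its foot on the block at (320,45). Moving over the probe.

```bash
python3 -m crank '[[[47.2,3.4,0],0],[[47.2,3.4,0],0],[[47.2,3.4,0],0],[[47.2,3.4,0],0],[[47.2,3.4,0],0],[[47.2,3.4,0],0],[[47.2,3.4,0],0],[[47.2,3.4,0],0],[[47.2,3.4,0],0],[[47.2,3.4,0],0]]'
python3 -m crank '[[[0,0,0],0],[[0,0,0],0],[[0,0,0],0]]'
python3 - <<'E'
from h import *
to([.486,.062,.28])
import json
p=manip.camera_params('wrist');im=manip.snapshot('wrist')[:,:,::-1]
json.dump({k:(np.array(v).tolist()) for k,v in p.items()},open('w2.json','w'))
c=proj(p,[.486,.062,.14]);print(c)
cv2.imwrite('pics/w2f.png',im)
u,v=np.round(c).astype(int);x0,y0=u-75,v-75;print(x0,y0)
cv2.imwrite('pics/w2.png',cv2.resize(im[max(y0,0):y0+150,x0:x0+150],None,fx=4,fy=4,interpolation=cv2.INTER_CUBIC))
E
```

```text
t: 7.9
tcp_pos: [0.4807, 0.0698, 0.2516]
tool_rot: [0.626, 0.78, -0.0, -0.001]
force: [0.2, 0.1, -0.4]
finger_gap: 1.002
t: 8.2
tcp_pos: [0.4837, 0.0648, 0.2518]
tool_rot: [0.628, 0.778, -0.0, 0.0]
force: [0.7, -1.1, 0.2]
finger_gap: 0.998
t 8.2 g [0.4837 0.0648 0.2705] yaw 0.2133 tilt 0.02 row [-0.32  0.17 -0.95] spin 0 F [ 0.7 -1.1  0.2] gap 0.998
[321.68617409 196.09659402]
247 121
```

View pics/w2.png

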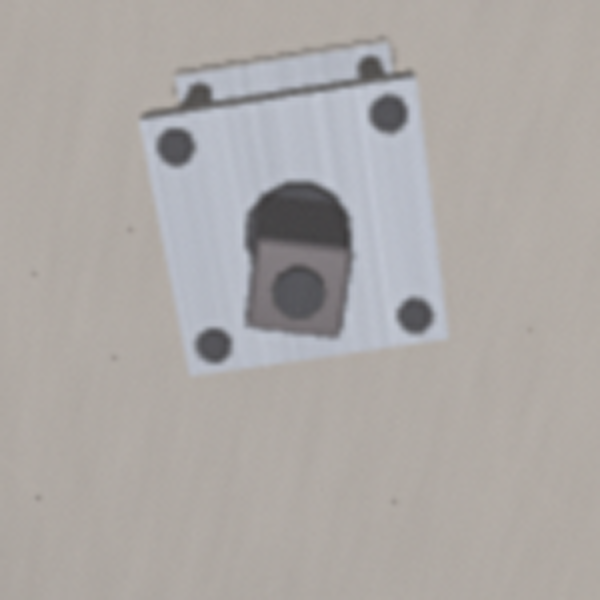

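The probe's square top has corners at (258,238), (352,245), (338,337) and (247,326) in the crop, with the stud at (298,292).

```bash
python3 - <<'E'
from h import *
import json
p=json.load(open('w2.json'))
W=lambda u,v,z: ray(p,((u+.5)/4-.5+247,(v+.5)/4-.5+121),z)
c=np.array([W(258,238,.136),W(352,245,.136),W(338,337,.136),W(247,326,.136)])
print('top ctr',c.mean(0),'stud',W(298,292,.14))
e=[c[(i+1)%4]-c[i] for i in range(4)]; print([ (np.linalg.norm(x)*1000).round(1) for x in e])
a=[(np.degrees(np.arctan2(x[1],x[0]))+45)%90-45 for x in e];print('angles',a)
s=np.array([W(388,114,.088),W(176,147,.088),W(214,345,.088),W(414,316,.088)]);print('stand',s.mean(0))
X=(s.mean(0)+W(298,292,.14))/2
X=W(298,292,.14); to([X[0],X[1],.117],np.radians(np.mean(a)))
E
```

```text
top ctr [0.48523862 0.06400288 0.136     ] stud [0.48503855 0.06412037 0.14      ]
[np.float64(20.6), np.float64(21.6), np.float64(20.6), np.float64(20.6)]
angles [np.float64(7.755940830838867), np.float64(4.667408680343627), np.float64(4.844414593178243), np.float64(4.75172063710616)]
stand [0.48536782 0.0631511  0.088     ]
t 8.25 g [0.4838 0.0645 0.2705] yaw 0.2125 tilt 0.02 row [-0.05  0.11 15.35] spin 6.7 F [-0.1 -0.8 -0.6] gap 0.999
```

```bash
python3 -m crank '[[[0,0.1,0],7],[[0,0.1,4],7],[[0,0.1,8],7],[[0,0.1,11.5],7],[[0,0.1,14],7],[[0,0.1,15.2],7],[[0,0.1,15.2],7],[[0,0.1,15.2],7]]'
python3 -m crank '[[[0,0,0],0],[[0,0,0],0],[[0,0,0],0],[[0,0,0],0],[[0,0,0],0],[[0,0,0],0],[[0,0,0],0],[[0,0,0],0]]' 1.5 50
python3 -m crank '[[[0,0,-2],0],[[0,0,-4],0],[[0,0,-7],0],[[0,0,-10],0],[[0,0,-12],0],[[0,0,-12],0],[[0,0,-12],0],[[0,0,-12],0]]'
python3 -c "
from h import *
to([.5125,-.2306,.23],.2137)"
```

```text
t: 9.05
tcp_pos: [0.4851, 0.0647, 0.0998]
tool_rot: [0.675, 0.738, 0.0, 0.0]
force: [0.2, 0.8, 0.8]
finger_gap: 1.001
t: 9.85
tcp_pos: [0.4849, 0.0657, 0.1004]
tool_rot: [0.674, 0.739, 0.0, 0.0]
force: [-1.3, 0.4, 6.1]
finger_gap: 0.251
t: 10.65
tcp_pos: [0.4834, 0.0658, 0.2184]
tool_rot: [0.674, 0.739, -0.001, -0.001]
force: [-0.8, -0.4, -0.7]
finger_gap: 0.251
t 10.65 g [0.4834 0.0658 0.2371] yaw 0.0918 tilt 0.18 row [-29.78   0.18   0.69] spin -7.0 F [-0.8 -0.4 -0.7] gap 0.251
```

```bash
python3 -m crank '[[[-4,0.2,0],-7],[[-8,0.2,0],-7],[[-12,0.2,0],-7],[[-16,0.2,0],-7],[[-20,0.2,0],-7],[[-24,0.2,0],-7],[[-27,0.2,0],-7],[[-29,0.2,0],-7],[[-29.8,0.2,0],-7],[[-29.8,0.2,0],-7]]'
python3 -m crank '[[[0,0,1],0],[[0,0,2],0],[[0,0,2.5],0],[[0,0,2.5],0],[[0,0,2.5],0]]'
python3 - <<'E'
from h import *
import json
to([.5125,-.2306,.146],.2137)
o=[]
for n in('wrist','top','scene'):
    p=manip.camera_params(n);im=manip.snapshot(n)[:,:,::-1]
    json.dump({k:(np.array(v).tolist()) for k,v in p.items()},open(n+'3.json','w'))
    cv2.imwrite(f'pics/{n}3.png',im)
    c=proj(p,[.5125,-.2306,.062]);t=proj(p,[.5125,-.2306,.1]);print(n,c,t)
    x0,y0=np.round((c+t)/2).astype(int)-[40,60] if n!='wrist' else np.round((c+t)/2).astype(int)-[80,120]
    x0=max(x0,0);y0=max(y0,0)
    w,h,f=(160,200,2.5) if n=='wrist' else (80,100,5)
    k=cv2.resize(im[y0:y0+h,x0:x0+w],None,fx=f,fy=f,interpolation=cv2.INTER_CUBIC);print(n,x0,y0,f,k.shape)
    if n!='top': o.append(k[:500])
H=max(k.shape[0] for k in o)
cv2.imwrite('pics/ins.png',np.hstack([cv2.copyMakeBorder(k,0,H-k.shape[0],0,0,cv2.BORDER_CONSTANT) for k in o]))
E
```

```text
t: 11.65
tcp_pos: [0.5136, -0.231, 0.2189]
tool_rot: [0.628, 0.778, 0.0, -0.001]
force: [-0.9, 0.2, -0.7]
finger_gap: 0.249
t: 12.15
tcp_pos: [0.5139, -0.2304, 0.1946]
tool_rot: [0.627, 0.779, 0.0, -0.0]
force: [0.7, 0.0, -2.0]
finger_gap: 0.247
t 12.15 g [ 0.5139 -0.2304  0.2133] yaw 0.2146 tilt 0.03 row [ 0.   -0.14  6.73] spin 0.1 F [ 0.7  0.  -2. ] gap 0.247
wrist [318.2885276  185.79326685] [317.96967412 199.0596243 ]
wrist 238 72 2.5 (500, 400, 3)
top [364.07355602 208.57869217] [365.48585935 206.68866236]
top 325 148 5 (500, 400, 3)
scene [364.20466513 200.73343358] [365.39289415 187.98111275]
scene 325 134 5 (500, 400, 3)
```

View pics/ins.png

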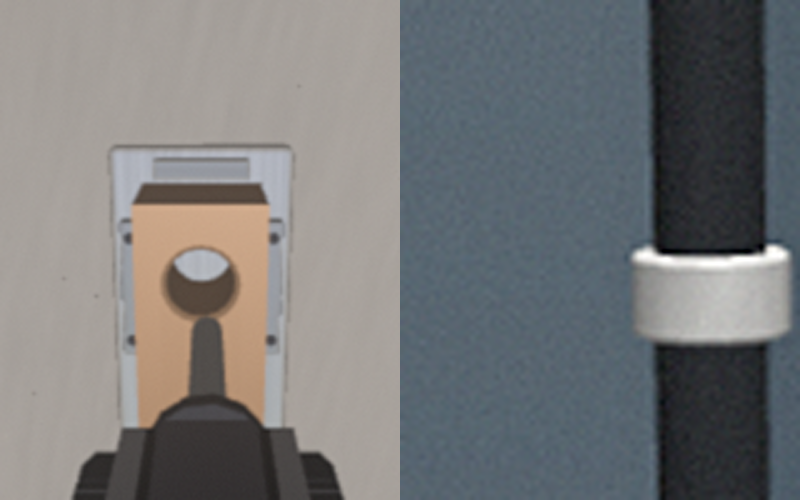

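The wrist crop shows the hole's mouth centred at (201,283). The probe rod's lower edge ends at about (206,318), so the tip centre is at about (206,332).

```bash
python3 - <<'E'
from h import *
import json
p=json.load(open('wrist3.json'))
W=lambda u,v,z: ray(p,((u+.5)/2.5-.5+238,(v+.5)/2.5-.5+72),z)
h=W(201,283,.062);print('hole',h,'dia',np.linalg.norm(W(165,283,.062)-W(238,283,.062)))
for z in(.1,.102,.104):print('front edge',W(206.5,318,z),'tip',W(206.5,332,z))
print('rod w',np.linalg.norm(W(191,330,.102)-W(222,330,.102)))
print('block edges mid',(W(133,283,.062)+W(268,283,.062))/2, 'collar',W(205,395,.182))
# predicted pixels if tip is on tool axis
s=manip.sense();x=s['tcp_pos']
pr=lambda X:(proj(p,X)-[238,72]+.5)*2.5-.5
print('axis tip',pr([x[0],x[1],.102]),'tool',x)
to([.5125,-.2306,.146],.2137)
E
```

```text
hole [ 0.51214478 -0.22978576  0.062     ] dia 0.027305103163708412
front edge [ 0.51433511 -0.23005989  0.1       ] tip [ 0.51536982 -0.23482827  0.1       ]
front edge [ 0.51419002 -0.22938499  0.102     ] tip [ 0.51521602 -0.23411323  0.102     ]
front edge [ 0.51404492 -0.22871009  0.104     ] tip [ 0.51506221 -0.2333982   0.104     ]
rod w 0.010118421824639465
block edges mid [ 0.51196284 -0.22982528  0.062     ] collar [ 0.51189479 -0.22012799  0.182     ]
axis tip [205.58924837 322.48808285] tool [ 0.51422802 -0.23095731  0.19521168]
t 12.3 g [ 0.5142 -0.231   0.2139] yaw 0.2141 tilt 0.05 row [ 0.08 -0.17  6.79] spin 0.0 F [-0.7 -0.6 -1. ] gap 0.249
```

```bash
python3 -m crank '[[[0.2,-0.1,0.8],0],[[0.35,-0.18,1.6],0],[[0.35,-0.18,2.4],0],[[0.35,-0.18,3.0],0],[[0.35,-0.18,3.2],0],[[0.35,-0.18,3.2],0],[[0.35,-0.18,3.2],0],[[0.35,-0.18,3.2],0]]'
python3 - <<'E'
from h import *
import json
to([.5125,-.2306,.146],.2137)
p=manip.camera_params('wrist');im=manip.snapshot('wrist')[:,:,::-1]
json.dump({k:(np.array(v).tolist()) for k,v in p.items()},open('wrist4.json','w'))
c=proj(p,[.5121,-.2299,.062]);x0,y0=np.round(c).astype(int)-[50,40];print(x0,y0)
cv2.imwrite('pics/w4.png',cv2.resize(im[y0:y0+80,x0:x0+100],None,fx=7,fy=7,interpolation=cv2.INTER_CUBIC))
E
```

```text
t: 13.1
tcp_pos: [0.5117, -0.2281, 0.1631]
tool_rot: [0.628, 0.779, 0.0, 0.0]
force: [0.1, 0.5, -0.4]
finger_gap: 0.248
t 13.1 g [ 0.5117 -0.2281  0.1818] yaw 0.2139 tilt 0.05 row [-0.26  0.02  3.58] spin 0.0 F [ 0.1  0.5 -0.4] gap 0.248
270 159
```

View pics/w4.png

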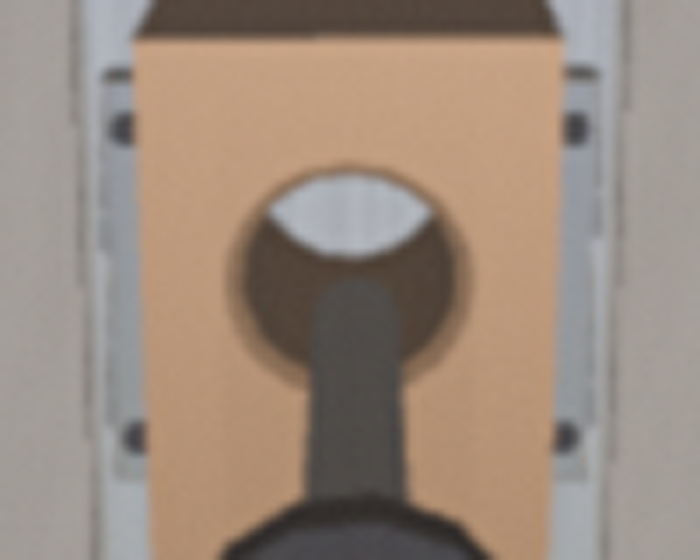

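The hole's mouth spans columns 228–470 with its top edge at row 164. The rod's front end is at about (358,276), 84 px wide.

```bash
python3 - <<'E'
from h import *
import json
p=json.load(open('wrist4.json'))
W=lambda u,v,z: ray(p,((u+.5)/7-.5+270,(v+.5)/7-.5+159),z)
T=np.array([[-.2123,.9772],[.9772,.2123]])
L,Rr=W(228,281,.062),W(470,281,.062);m=(L+Rr)/2
top=W(349,164,.062); e=W(349,38,.062)
f=lambda a:(T@(a-m)[:2]*1000).round(1)
print('dia',np.linalg.norm(L-Rr),'hole',m,'top edge rel m(mm, expect 13,0)',f(top),'block edge (30)',f(e))
for z in(.068,.07,.072):print(z,'front edge',f(W(357,276,z)),'(tip=-5 in x)')
print('rodw',np.linalg.norm(W(315,317,.07)-W(400,317,.07)))
s=manip.sense();print('tool',f(s['tcp_pos']),s['tcp_pos'])
E
```

```text
dia 0.029069206034275045 hole [ 0.51190179 -0.23002452  0.062     ] top edge rel m(mm, expect 13,0) [14.6  0. ] block edge (30) [29.7  0.1]
0.068 front edge [2.7 1. ] (tip=-5 in x)
0.07 front edge [3.4 1. ] (tip=-5 in x)
0.072 front edge [4.1 1. ] (tip=-5 in x)
rodw 0.009931951671381476
tool [2.  0.2] [ 0.51168549 -0.22803938  0.16314528]
```

```bash
python3 -m crank '[[[0.08,-0.05,0],0],[[0.15,-0.1,0.2],0],[[0.15,-0.1,0.6],0],[[0.15,-0.1,1.1],0],[[0.15,-0.1,1.6],0],[[0.15,-0.1,2.1],0],[[0.15,-0.1,2.6],0],[[0.15,-0.1,3.0],0],[[0.15,-0.1,3.3],0],[[0.15,-0.1,3.4],0]]'
python3 -m crank '[[[0,0,0],0],[[0,0,0],0],[[0,0,0],0],[[0,0,0],0],[[0,0,0],0]]'
python3 - <<'E'
from h import *
import json
to([.5125,-.2306,.148],.2137)
p=manip.camera_params('wrist');im=manip.snapshot('wrist')[:,:,::-1]
json.dump({k:(np.array(v).tolist()) for k,v in p.items()},open('wrist5.json','w'))
c=proj(p,[.5119,-.2300,.062]);x0,y0=np.round(c).astype(int)-[50,40];print(x0,y0)
cv2.imwrite('pics/w5.png',cv2.resize(im[y0:y0+80,x0:x0+100],None,fx=7,fy=7,interpolation=cv2.INTER_CUBIC))
E
```

```text
t: 14.15
tcp_pos: [0.51, -0.2265, 0.1284]
tool_rot: [0.628, 0.779, -0.0, -0.0]
force: [-0.1, -0.8, -1.1]
finger_gap: 0.249
t: 14.65
tcp_pos: [0.5102, -0.2267, 0.129]
tool_rot: [0.628, 0.779, 0.0, 0.0]
force: [-0.3, -0.4, -1.3]
finger_gap: 0.254
t 14.65 g [ 0.5102 -0.2267  0.1477] yaw 0.2139 tilt 0.02 row [-0.43  0.14 -0.03] spin 0.0 F [-0.3 -0.4 -1.3] gap 0.254
271 176
```

View pics/w5.png

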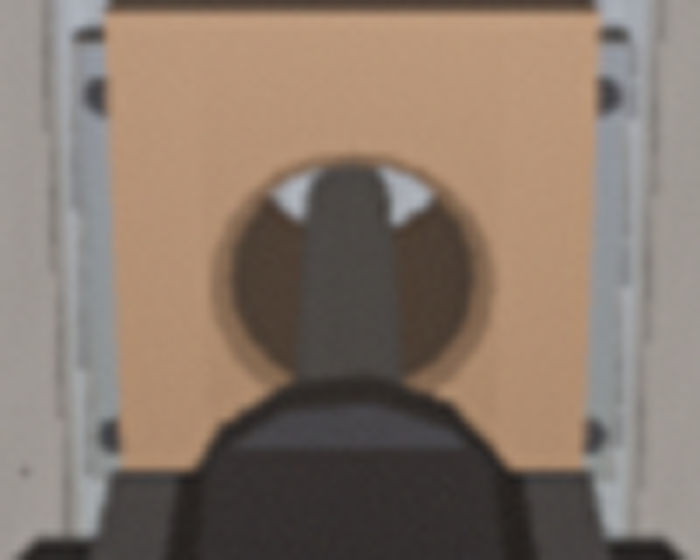

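```bash
python3 - <<'E'
from h import *
import json
p=json.load(open('wrist5.json'))
W=lambda u,v,z: ray(p,((u+.5)/7-.5+271,(v+.5)/7-.5+176),z)
T=np.array([[-.2123,.9772],[.9772,.2123]])
L,Rr=W(211,278,.062),W(493,278,.062);m=(L+Rr)/2
f=lambda a:(T@(a-m)[:2]*1000).round(1)
print(np.linalg.norm(L-Rr),'top edge(14.5)',f(W(352,152,.062)),'block edge(30)',f(W(352,10,.062)))
for z in(.034,.037,.04):print(z,'front edge(5,0)',f(W(348,163,z)))
print('rod at mouth lr',f(W(300,340,.062)),f(W(402,340,.062)))
E
```

```text
0.029674873124606663 top edge(14.5) [14.  0.] block edge(30) [29.1  0. ]
0.034 front edge(5,0) [ 3.1 -0.4]
0.037 front edge(5,0) [ 4.2 -0.4]
0.04 front edge(5,0) [ 5.2 -0.4]
rod at mouth lr [-7.1 -5.5] [-7.1  5.3]
```

The tip is within about 1 mm of the hole's axis at half depth and there is no contact force. Handing in.

```bash
python3 -m crank '[[[0,0,0],0],[[0,0,0],0],[[0,0,0],0],[[0,0,0],0],[[0,0,0],0]]'; python3 -c "
from station import manip
s=manip.sense();print(s['t'],max(abs(s['qd'])),s['force']);manip.sign_off()"
```

```text
t: 15.2
tcp_pos: [0.5101, -0.2266, 0.1288]
tool_rot: [0.628, 0.779, -0.0, -0.0]
force: [0.1, -0.5, -1.1]
finger_gap: 0.252
15.2 0.001699453520613132 [ 0.07732697 -0.46430461 -1.06643565]
the job is handed in; nothing more can be done
```

The job is handed in, at 15.2 s of the 62 s allowed. I led the clamp handle over centre to upright and lifted the probe clear of its stand. I then lowered it into the hole and held it there, gripped and still.

- **Probe position:** my last wrist picture puts the tip within about 1 mm of the hole's axis. From the grip height, the tip is about 25 mm below the mouth. The tool was within 0.1° of vertical.
- **Contact and motion:** the force reading was about 1 N, roughly the probe's own weight, so it shows no sign of contact. Joint speeds were near zero (0.002 rad/s at most).
- **Clamp:** a wrist picture taken before I fetched the probe showed the handle upright and the foot on the block. I did not look at the clamp again afterwards.
- **Bystanders:** the arm passed well clear of the jar, rib and tile, but I did not check their positions in a final picture.
- **Disagreement:** at the end the tool's position reading sat about 3–4 mm from the hole centre the camera gave. I put it down to camera calibration error plus the probe sitting off-centre in the grip. I aligned the probe by where the rod and hole appeared in the same picture.

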